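# Find the sticky place on the drawdown slide

## Task

Dried paint has gummed up the small paint-drawdown slide somewhere along its rail, out of sight. Take the carriage by its black grip and run it slowly, first right up against the blue buffer and then through its full travel right up against the yellow buffer, feeling for the one place where it drags; then bring it back, leave it standing in the middle of that sticky place and let go. Be gentle: do not ram the soft buffers, and leave the paint tin, squeeze bottle and mug as they are.

Things in the scene. Friction and masses are not known exactly. Their poses are not given: they have to be found in the camera images.
- rail: Fixed drawdown slide: aluminium base 340 mm long (along its y) and 75 mm wide, two steel guide bars, card bed on its -x side, dark end plates 52 mm tall at y = -164 and +164 mm. Origin: centre of the base's underside, on the bench (z = 0). y: direction of travel, from the blue buffer (-y) to the yellow buffer (+y); z up. Turned by up to 0.35 rad about the vertical.
- carriage: Aluminium carriage, 70 mm across, 60 mm along the travel, top 56 mm above the bench, with a steel applicator bar over the card bed. Slides only along the rail's y. Origin: on the rail's centre line, mid-length, 32 mm above the bench; axes as the rail's. It just touches the blue buffer at rail y = -110 mm and the yellow one at +110 mm. Keep it below 0.4 m/s.
- grip (a point): Middle of the upright black grip with a red band on the carriage, 60 mm above the carriage's origin, 92 mm above the bench. A block 24 mm along the travel by 34 mm across, from 56 to 112 mm above the bench; pinch it from above across the 24 mm (fingers closing along the rail's y).
- blue_end (a point): Face of the soft blue buffer (22 mm round), 41 mm above the bench, at rail y = -140 mm. The carriage's end face, 30 mm from its origin, touches it there. Both buffers yield by about 2 N per mm; pressing one in by more than 9 mm counts as ramming.
- yellow_end (a point): Face of the soft yellow buffer, 41 mm above the bench, at rail y = +140 mm; otherwise like the blue one.
- tin: Bystander: steel paint tin, 86 mm in diameter, 115 mm tall, standing loose on the bench. Origin: centre of the underside.
- squeeze: Bystander: grey plastic squeeze bottle with a black cap, 60 mm in diameter, 150 mm tall, loose. Origin: centre of the underside.
- cup: Bystander: white plastic mixing mug, 84 mm in diameter, 100 mm tall, handle at its +y, loose. Origin: centre of the underside.
- channel (a point): Middle of the channel the carriage runs in, 20 mm above the rail's origin. Steady drag about 2 N. Somewhere unseen (carriage at rail y -60 to +60 mm) dried paint adds drag over about 38 mm of travel, rising smoothly to about 9 N more around its middle and falling again, mirror-like in the two directions (a little stronger on the way in). The carriage stays where it is left.

How it is judged (in metres and radians):
On the way, in this order (a step that is already met when the one before it is completed fails the run):
1. the carriage is up against the blue buffer (y of carriage in the frame of rail below -0.1085 m), for 0.1 s.
2. the carriage has been run through its full travel and is up against the yellow buffer (y of carriage in the frame of rail above 0.1085 m), for 0.1 s.
At the end, for the whole second after the job is handed in: The carriage stands at rest, let go, within about 10 mm of the middle of the sticky place (there the gummed channel presses on the carriage with more than 7.5 N; 10.8 N at its very middle), away from both buffers (contact force between carriage and rail above 7.5 N and y of carriage in the frame of rail between -0.1 and 0.1 m and linear speed of carriage below 0.01 m/s); the robot touches nothing.
It fails at once if a buffer is rammed: pressed in by more than 9 mm (about 18 N) (y of carriage in the frame of rail below -0.119 m or y of carriage in the frame of rail above 0.119 m).
It fails at once if the carriage is flung along faster than 0.4 m/s (linear speed of carriage above 0.4 m/s).
It fails at once if the paint tin is moved more than 20 mm or tipped (distance of tin from where it was at the start of the episode above 0.02 m or angle between tin's own z axis and vertical above 0.3 rad).
It fails at once if the squeeze bottle is moved more than 20 mm or tipped (distance of squeeze from where it was at the start of the episode above 0.02 m or angle between squeeze's own z axis and vertical above 0.3 rad).
It fails at once if the mug is moved more than 20 mm or tipped (distance of cup from where it was at the start of the episode above 0.02 m or angle between cup's own z axis and vertical above 0.3 rad).
It also fails if it takes over 61 s, if anything falls off the work surface, if the arm or the gripper's body presses on something with over 40 N, if the wrist force passes 120 N, or if a joint passes its speed limit or range.

## Robot

A 6-joint arm with a two-finger parallel gripper is mounted at the origin on the work surface. World frame = base frame: x ahead of the robot, y to its left, z up, the work surface at z = 0. Lengths are in mm, angles in degrees, forces in N, time in s.
With the tool pointing down it reaches from about 325 to 850 mm from the base axis. Payload 4.4 kg.
Tool frame: the origin (TCP) lies midway between the tips of the shut fingers; the grasp point (between the pads) lies 19 mm behind it (grip_point_offset is the z of the grasp point in the tool frame, in mm); z points along the fingers, y is the line along which they close (so a half turn about z gives the same grasp; the last joint's range is limited). The gripper opens to 94 mm and grips with 3 to 60 N. Pads are 16 mm wide; open, the fingers measure 119 mm over their backs; the gripper's body (75 mm by 177 mm) begins 78 mm behind the grasp point.
Start: joints at [55.262, 11.837, 88.321, -0, 79.842, -8.623], TCP at [253.113, 516.295, 205.447] pointing down, gripper open.
Joint ranges: [-156.59, 156.59], [-49.26, 127.26], [12.9, 141.05], [-63.56, 243.56], [4.71, 150.69], [-161.64, 161.64]. Speed limits (degrees/s): [159.86, 159.86, 180, 180, 180, 180].

## Interface

Orientations are given as a 3x3 rotation matrix whose columns are the frame's x, y, z axes.
In Python, from plant import get_state, camera, sign_off, grip_point_offset gives the robot as it stands.
- The arm moves only by the tool arm_command, never from a script. Its argument "motion" is a list of rows, each a list of 3 entries, a list of its own where there are three numbers: the shift along the tool's x, y, z as a fraction of full scale, then the turn about the tool's z as a fraction of full scale, then the opening, from -1 (shut) to 1 (fully open). In form: [[[tx, ty, tz], roll, grip], ...]. A call has exactly 8 rows; each row is the pose to reach, as a shift and turn from the pose commanded when the call began, along the tool's axes at that moment; what a row does not reach only later rows make up. Full scale, the value 1, is 200 mm for a shift and 60 degrees for a turn. A row lasts 1/10 s, in which the tool goes at most 50 mm and 8.59 degrees, less where a joint would pass 70% of its speed; a pose out of reach is approached as far as the arm can. A call with a number of a shift or a turn outside -1 to 1 is refused whole. A call with a gripper value outside its range is refused whole. The fingers move at their own pace and stop on an object; "grip_force" is the grip in N (left out, the last holds). Time passes only in rows, so rows that repeat a pose let the fingers close, or fill a call up. It gives the time, the measured TCP pose, the force, the opening and the grip force at its end, in the units of the state.
- get_state(): the state, without advancing time (a new reading comes with each control period).
- camera(name): name is "scene" or "top" or "wrist"; returns a dict with "pixels" (420x560x3 uint8, red, green, blue), "camera_matrix" (3x3 intrinsics, pixels), "position" and "orientation" of the camera in the world; the wrist camera has in their place "T_tool_cam" (4x4, takes a point from camera to tool coordinates, whose origin is the TCP and whose axes are the flange's). Camera axes: x right, y down, z forward; pixel columns grow to the right and rows downward; lengths in mm; the calibration is good to about 2 mm. A picture is of the moment at which its call begins: read the wrist's pose just before it. There is no depth.
- sign_off(): hands the job in; it is judged then, once.
The state is a dict: "clock": time; "qpos": joint angles; "dq": joint speeds; "tau": joint torques, N m; "ee_pos": TCP position; "tool_rot": TCP orientation; "force": force on the tool from outside, world axes, zero at the start; "moment": the same for the moment, N m; "gripper_width": opening from 0.0 (shut) to 1.0 (fully open); "gripper_force": force on a finger pad.
Only numpy, scipy, OpenCV 4.12 (cv2) and the standard library are available. Lean on these libraries where they do the work, as an engineer would, in place of code of your own. Each camera call takes 0.05 s, during which the arm holds its last target. There are 200 camera calls.

## Working session

There is one attempt and no reset: what is moved stays moved. The work goes in short steps, Python scripts to look and compute and a tool call to move; the robot and the scene stay as the last step left them, time stands still between calls to the robot, and variables do not carry over. Pictures are saved under pics/ and viewed, at most 10 in all, crops included, and the job is handed in when it is done.

Besides the shell and the picture viewer there is one more tool, called after "Request:" as a command line: name --argument value ..., lists and objects as JSON in quotes. arm_command: Moves the arm, as the interface text tells. Its arguments: {"type":"object","properties":{"motion":{"type":"array"},"grip_force":{"type":"number"}},"required":["motion"]}

```bash
mkdir -p pics; python3 - <<'E'
from plant import *
import cv2,json,numpy as np
s=get_state();print(s['clock'],s['ee_pos'],np.round(s['tool_rot'],3).tolist(),s['force'],s['gripper_width'],grip_point_offset)
for n in('scene','top'):
    c=camera(n);cv2.imwrite(f'pics/{n}0.png',c['pixels'][:,:,::-1]);print(n,np.round(c['camera_matrix'],1).tolist(),np.round(c['position'],1),np.round(c['orientation'],3).tolist())
E
```

```text
0.0 [252.67644067 515.64233069 204.35093961] [[-0.898, 0.44, -0.001], [0.44, 0.898, -0.002], [0.0, -0.002, -1.0]] [ 0.98135141 -0.42721141  0.15060057] 1.000249166861275 -18.8
scene [[407.7, 0.0, 278.2], [0.0, 407.7, 204.9], [0.0, 0.0, 1.0]] [991.   58.2 739.7] [[-0.195, 0.836, -0.512], [0.981, 0.174, -0.089], [0.015, -0.52, -0.854]]
top [[389.2, 0.0, 278.7], [0.0, 389.2, 207.7], [0.0, 0.0, 1.0]] [526.3 -16.3 775.5] [[0.008, -0.993, 0.12], [-1.0, -0.005, 0.025], [-0.025, -0.12, -0.992]]
```

View pics/scene0.png

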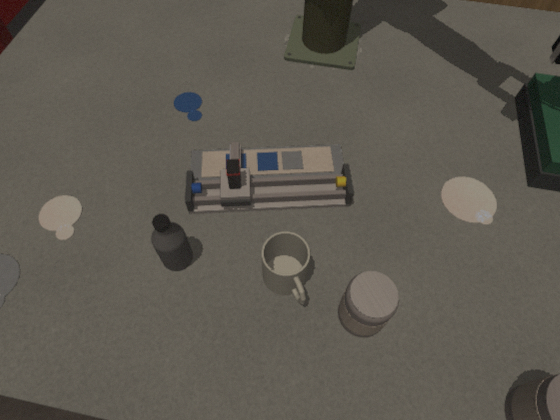

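View pics/top0.png

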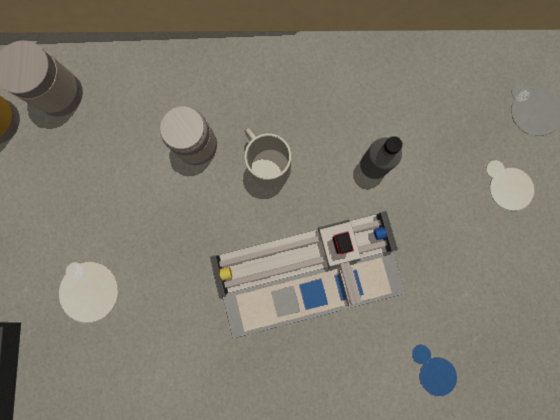

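The scene view shows the blue buffer at (197,187), the yellow at (341,182) and the grip at (234,172). In the top view they are at (381,233), (226,274) and (344,243). The mug, bottle and tin stand on the +x side of the rail.

```bash
cat > h.py <<'E'
from plant import *
import cv2,numpy as np
def ray(c,uv):
    d=np.linalg.inv(c['camera_matrix'])@[uv[0],uv[1],1.]
    return np.array(c['position']),np.array(c['orientation'])@d
def onz(c,uv,z):
    p,d=ray(c,uv);return p+d*(z-p[2])/d[2]
def tri(a,b):
    A=[];B=[]
    for p,d in(a,b):
        d=d/np.linalg.norm(d);M=np.eye(3)-np.outer(d,d);A.append(M);B.append(M@p)
    return np.linalg.lstsq(np.vstack(A),np.hstack(B),rcond=None)[0]
R={'blue':((105,120,40),(125,255,255)),'yellow':((22,150,80),(34,255,255)),'red':((0,140,50),(8,255,255))}
def blob(c,n,near,r=22):
    h=cv2.cvtColor(c['pixels'],cv2.COLOR_RGB2HSV);m=cv2.inRange(h,*R[n])
    k=np.zeros_like(m);cv2.circle(k,near,r,255,-1);m&=k
    _,_,st,ce=cv2.connectedComponentsWithStats(m);i=1+np.argmax(st[1:,4]);return ce[i],st[i]
E
python3 - <<'E'
from h import *
N={'top':dict(blue=(381,233),yellow=(226,274),red=(344,243)),'scene':dict(blue=(197,187),yellow=(341,182),red=(234,172))}
C={n:camera(n) for n in N};Z=dict(blue=41,yellow=41,red=92);P={}
for k in Z:
    r={}
    for n in N:
        uv,st=blob(C[n],k,N[n][k],10 if k!='red' else 18);r[n]=ray(C[n],uv);print(k,n,uv.round(1),st,onz(C[n],uv,Z[k]).round(1))
    P[k]=tri(r['top'],r['scene']);print('tri',P[k].round(1))
d=P['yellow']-P['blue'];print(np.linalg.norm(d[:2]),'rail y dir',d[:2]/np.linalg.norm(d[:2]),np.degrees(np.arctan2(-d[0],d[1])))
for n,c in C.items():
    x=310 if n=='top' else 200
    cv2.imwrite(f'pics/{n}z.png',0 or cv2.resize((c['pixels'][200:330,200:400] if n=='top' else c['pixels'][130:230,170:370])[:,:,::-1],None,fx=4 if n=='top' else 4,fy=4,interpolation=2))
E
```

```text
blue top [380.5 232.8] [375 226  12  13 123] [ 568.5 -188.8   41. ]
blue scene [196.1 187.2] [192 183   9  10  76] [ 564.4 -188.    41. ]
tri [ 568.  -186.7   46.9]
yellow top [225.  273.3] [220 268  11  12 101] [490.8 102.   41. ]
yellow scene [340.6 180.2] [336 177  10   9  68] [486.  101.4  41. ]
tri [491.1 100.9  48.1]
red top [336.4 242.7] [334 235   6  17  31] [ 547.7 -100.    92. ]
red scene [228.7 174.3] [227 174   5   2   6] [ 553.7 -117.1   92. ]
tri [ 549.7 -109.3   87.6]
297.70726428020913 rail y dir [-0.25833725  0.96605479] 14.971423194684263
```

View pics/topz.png

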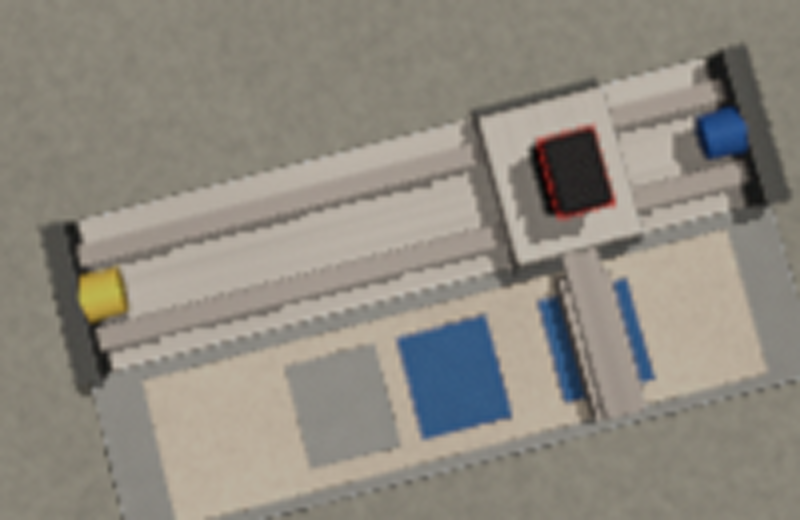

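The zoomed top view shows the grip's top centred at crop (577,170), which is full-image (344.3,242.5). The rail is turned about 15°. I'll compute the move there.

```bash
cat >> h.py <<'E'
u=np.array([-0.2583,0.9661,0.])
def shift(t):
    s=get_state();T=np.array(s['tool_rot']);p=np.array(s['ee_pos'])
    yaw=np.degrees(np.arctan2(T[1,1],T[0,1]));w=np.degrees(np.arctan2(u[1],u[0]))
    print('clk',s['clock'],'p',p.round(1),'d/200',(T.T@(np.array(t)-p)/200).round(3),'roll',round(-(w-yaw)/60,3),'q',np.round(s['qpos'],1),'F',np.round(s['force'],1),'w',s['gripper_width'])
E
python3 - <<'E'
from h import *
c=camera('top');s=camera('scene')
g=onz(c,(344.3,242.5),112);print(g.round(1))
o=np.array([529.5,-43,0]);n=np.array([u[1],-u[0],0]);print('rail coords',(g-o)@u,(g-o)@n)
for nm,uv,z in(('mug',(268,158),100),('tin',(185,130),115),('bottle',(393,145),150)):print(nm,onz(c,uv,z).round(0))
shift([g[0],g[1],200])
E
```

```text
[ 547.5 -110.8  112. ]
rail coords -70.20321406535244 -0.09892855495232311
mug [697.  21. 100.]
tin [743. 167. 115.]
bottle [ 706. -187.  150.]
clk 0.3 p [253.  516.1 205. ] d/200 [-2.702 -2.166  0.027] roll -0.685 q [55.3 11.9 88.3 -0.  79.8 -8.6] F [ 0.7  0.2 -0.1] w 0.998316634711146
```

Request:
arm_command --motion '[[[-0.1, -0.08, 0], -0.05, 1], [[-0.25, -0.2, 0], -0.1, 1], [[-0.4, -0.32, 0], -0.15, 1], [[-0.55, -0.44, 0], -0.2, 1], [[-0.7, -0.56, 0], -0.25, 1], [[-0.82, -0.66, 0], -0.3, 1], [[-0.9, -0.72, 0], -0.34, 1], [[-0.9, -0.72, 0], -0.34, 1]]'

```text
clock: 1.1
ee_pos: [352.3, 306.0, 205.6]
tool_rot: [[-0.995, 0.103, 0.001], [0.103, 0.995, -0.0], [-0.001, -0.0, -1.0]]
force: [-0.3, 0.3, 1.0]
gripper_width: 1.003
gripper_force: 0.0
```

```bash
python3 -c "
from h import *
shift([547.5,-110.8,200])"
```

```text
clk 1.1 p [352.3 306.  205.6] d/200 [-1.186 -1.972  0.029] roll -0.348 q [ 30.4  -1.6 102.9  -0.   78.7 -53.7] F [-0.3  0.3  1. ] w 1.0025785361431439
```

Request:
arm_command --motion '[[[-0.06, -0.12, 0], -0.05, 1], [[-0.15, -0.28, 0], -0.1, 1], [[-0.25, -0.44, 0], -0.15, 1], [[-0.35, -0.6, 0], -0.2, 1], [[-0.45, -0.76, 0], -0.25, 1], [[-0.53, -0.9, 0], -0.3, 1], [[-0.59, -0.98, 0], -0.34, 1], [[-0.59, -0.98, 0], -0.34, 1]]'

```text
clock: 1.9
ee_pos: [450.4, 100.0, 205.6]
tool_rot: [[-0.968, -0.25, 0.001], [-0.25, 0.968, -0.0], [-0.001, -0.0, -1.0]]
force: [-0.3, 0.2, 1.0]
gripper_width: 0.998
gripper_force: 0.0
```

```bash
python3 -c "
from h import *
shift([547.5,-110.8,180])"
```

```text
clk 1.9 p [450.4 100.  205.6] d/200 [-0.206 -1.142  0.128] roll -0.008 q [   1.7   -2.3  103.6   -0.    78.7 -102.7] F [-0.3  0.2  1. ] w 0.9978139117522125
```

Request:
arm_command --motion '[[[-0.02, -0.12, 0.02], 0, 1], [[-0.05, -0.3, 0.05], -0.01, 1], [[-0.08, -0.48, 0.08], -0.01, 1], [[-0.11, -0.66, 0.12], -0.01, 1], [[-0.15, -0.84, 0.12], -0.01, 1], [[-0.18, -0.95, 0.12], -0.01, 1], [[-0.2, -1, 0.12], -0.01, 1], [[-0.2, -1, 0.12], -0.01, 1]]'

```text
clock: 2.7
ee_pos: [539.2, -81.8, 181.3]
tool_rot: [[-0.965, -0.263, -0.0], [-0.263, 0.965, 0.001], [-0.0, 0.001, -1.0]]
force: [0.6, -0.5, -0.5]
gripper_width: 1.0
gripper_force: 0.0
```

```bash
python3 -c "
from h import *
shift([547.5,-110.8,180])
s=get_state();c=camera('wrist');T=np.eye(4);T[:3,:3]=s['tool_rot'];T[:3,3]=s['ee_pos'];M=T@c['T_tool_cam']
cv2.imwrite('pics/w1.png',c['pixels'][:,:,::-1]);np.savez('w1.npz',M=M,K=c['camera_matrix'])"
```

```text
clk 2.7 p [539.2 -81.8 181.3] d/200 [-0.002 -0.151  0.006] roll 0.005 q [ -17.7    9.5   94.1    0.    76.5 -123. ] F [ 0.6 -0.5 -0.5] w 1.000130448314295
```

View pics/w1.png

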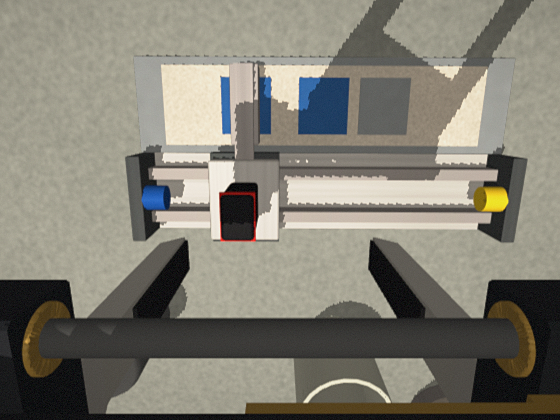

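The wrist view shows the rail running level, so the orientation is right. The grip's top is near (238,217), the blue buffer's face near (169,198) and the yellow's near (475,198).

```bash
python3 -c "
from h import *
z=np.load('w1.npz');c=dict(camera_matrix=z['K'],position=z['M'][:3,3],orientation=z['M'][:3,:3])
print(c['position'])
b=onz(c,(169.5,198),41);y=onz(c,(474.5,198),41);print(b.round(1),y.round(1),np.linalg.norm(y-b),((y-b)/np.linalg.norm(y-b)).round(4))
m=(b+y)/2;uu=(y-b)/np.linalg.norm(y-b)
for h in(112,):
  g=onz(c,(238.2,217),h);print(g.round(1),(g-m)@uu,np.cross(uu,g-m)[2])
ca=[onz(c,(x,200),56) for x in(210,279)];print([(q-m)@uu for q in ca])
"
```

```text
[472.83242059 -99.19058979 360.58279734]
[ 565.3 -175.3   41. ] [493.6  88.2  41. ] 273.07751066972196 [-0.2626  0.9649  0.    ]
[ 545.5 -108.9  112. ] -67.34682248963522 1.6795420881584313
[np.float64(-97.46639229036722), np.float64(-38.50214738285196)]
```

Request:
arm_command --motion '[[[0, -0.07, 0.05], 0, 1], [[0, -0.145, 0.1], 0, 1], [[0, -0.145, 0.2], 0, 1], [[0, -0.145, 0.3], 0, 1], [[0, -0.145, 0.4], 0, 1], [[0, -0.145, 0.48], 0, 1], [[0, -0.145, 0.53], 0, 1], [[0, -0.145, 0.53], 0, 1]]' --grip_force 25

```text
clock: 3.55
ee_pos: [544.5, -110.0, 73.1]
tool_rot: [[-0.965, -0.263, -0.004], [-0.263, 0.965, 0.001], [0.004, 0.003, -1.0]]
force: [0.4, 0.3, 1.2]
gripper_width: 1.001
gripper_force: 0.0
```

```bash
python3 -c "
from h import *
shift([546.8,-110,75])"
```

```text
clk 3.55 p [ 544.5 -110.    73.1] d/200 [-0.011 -0.003 -0.009] roll 0.005 q [ -20.3   18.    97.6   -0.    64.7 -125.6] F [0.4 0.3 1.2] w 1.0013078372214093
```

Request:
arm_command --motion '[[[-0.01, 0, -0.01], 0, 0.4], [[-0.01, 0, -0.01], 0, 0], [[-0.01, 0, -0.01], 0, -0.3], [[-0.01, 0, -0.01], 0, -0.45], [[-0.01, 0, -0.01], 0, -0.6], [[-0.01, 0, -0.01], 0, -1], [[-0.01, 0, -0.01], 0, -1], [[-0.01, 0, -0.01], 0, -1]]' --grip_force 40

```text
clock: 4.35
ee_pos: [548.1, -109.8, 77.4]
tool_rot: [[-0.965, -0.264, -0.0], [-0.264, 0.965, 0.0], [0.0, 0.0, -1.0]]
force: [0.2, -0.9, 1.0]
gripper_width: 0.356
gripper_force: 0.0
```

```bash
python3 -c "
from h import *
shift([546.8,-110,75]);s=get_state();print(s['gripper_force'],s['moment'])
c=camera('scene');cv2.imwrite('pics/s2.png',cv2.resize(c['pixels'][110:260,150:380][:,:,::-1],None,fx=3,fy=3,interpolation=2))"
```

```text
clk 4.35 p [ 548.1 -109.8   77.4] d/200 [0.007 0.001 0.012] roll 0.005 q [ -20.2   17.9   97.2   -0.    65.  -125.5] F [ 0.2 -0.9  1. ] w 0.35626368236400835
0.0 [ 0.06664245  0.00253677 -0.01027117]
```

View pics/s2.png

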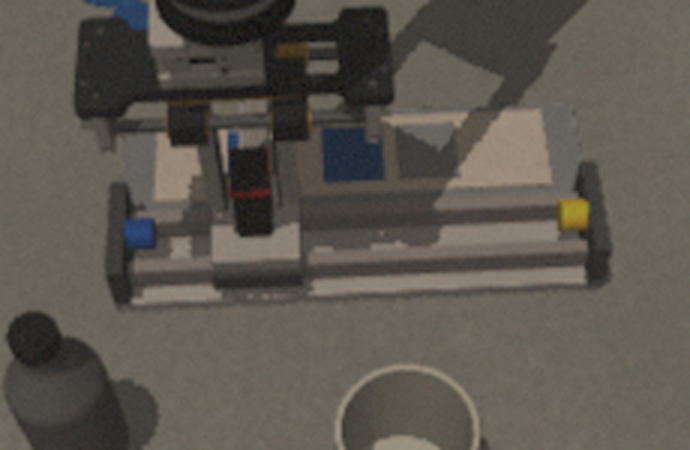

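The zoomed scene view shows the fingers on either side of the grip (band near crop (252,190)), still closing.

Request:
arm_command --motion '[[[0, 0, 0], 0, -1], [[0, 0, 0], 0, -1], [[0, 0, 0], 0, -1], [[0, 0, 0], 0, -1], [[0, 0, 0], 0, -1], [[0, 0, 0], 0, -1], [[0, 0, 0], 0, -1], [[0, 0, 0], 0, -1]]'

```text
clock: 5.2
ee_pos: [548.2, -109.8, 77.4]
tool_rot: [[-0.965, -0.264, 0.0], [-0.264, 0.965, -0.0], [-0.0, -0.0, -1.0]]
force: [0.1, -0.4, 0.1]
gripper_width: 0.255
gripper_force: 40.0
```

Request:
arm_command --motion '[[[0, -0.01, 0], 0, -1], [[0, -0.03, 0], 0, -1], [[0, -0.05, 0], 0, -1], [[0, -0.07, 0], 0, -1], [[0, -0.09, 0], 0, -1], [[0, -0.11, 0], 0, -1], [[0, -0.13, 0], 0, -1], [[0, -0.15, 0], 0, -1]]'

```text
clock: 6.0
ee_pos: [556.0, -139.1, 77.4]
tool_rot: [[-0.965, -0.264, -0.0], [-0.264, 0.965, 0.0], [0.0, 0.0, -1.0]]
force: [-1.4, 1.7, 1.3]
gripper_width: 0.255
gripper_force: 40.0
```

Request:
arm_command --motion '[[[0, -0.005, 0], 0, -1], [[0, -0.01, 0], 0, -1], [[0, -0.015, 0], 0, -1], [[0, -0.02, 0], 0, -1], [[0, -0.025, 0], 0, -1], [[0, -0.03, 0], 0, -1], [[0, -0.035, 0], 0, -1], [[0, -0.04, 0], 0, -1]]'

```text
clock: 6.8
ee_pos: [558.0, -146.5, 77.4]
tool_rot: [[-0.965, -0.264, -0.001], [-0.264, 0.965, 0.0], [0.001, 0.0, -1.0]]
force: [-3.0, 1.7, 2.1]
gripper_width: 0.256
gripper_force: 40.0
```

Request:
arm_command --motion '[[[0, -0.004, 0], 0, -1], [[0, -0.008, 0], 0, -1], [[0, -0.012, 0], 0, -1], [[0, -0.016, 0], 0, -1], [[0, -0.02, 0], 0, -1], [[0, -0.02, 0], 0, -1], [[0, -0.02, 0], 0, -1], [[0, -0.02, 0], 0, -1]]'

```text
clock: 7.6
ee_pos: [559.0, -150.1, 77.4]
tool_rot: [[-0.965, -0.264, -0.001], [-0.264, 0.965, 0.0], [0.001, 0.0, -1.0]]
force: [-5.3, 2.5, 1.6]
gripper_width: 0.257
gripper_force: 40.0
```

Request:
arm_command --motion '[[[0.001, -0.003, 0], 0, -1], [[0.001, -0.006, 0], 0, -1], [[0.001, -0.009, 0], 0, -1], [[0.001, -0.012, 0], 0, -1], [[0.001, -0.012, 0], 0, -1], [[0.001, -0.012, 0], 0, -1], [[0.001, -0.012, 0], 0, -1], [[0.001, -0.012, 0], 0, -1]]'

```text
clock: 8.4
ee_pos: [559.4, -151.5, 77.4]
tool_rot: [[-0.965, -0.264, -0.001], [-0.264, 0.965, 0.002], [0.0, 0.002, -1.0]]
force: [-4.6, 5.0, 3.6]
gripper_width: 0.253
gripper_force: 40.0
```

Request:
arm_command --motion '[[[0.001, -0.003, 0], 0, -1], [[0.001, -0.006, 0], 0, -1], [[0.002, -0.009, 0], 0, -1], [[0.002, -0.01, 0], 0, -1], [[0.002, -0.01, 0], 0, -1], [[0.002, -0.01, 0], 0, -1], [[0.002, -0.01, 0], 0, -1], [[0.002, -0.01, 0], 0, -1]]'

```text
clock: 9.2
ee_pos: [559.6, -152.6, 77.4]
tool_rot: [[-0.964, -0.264, -0.001], [-0.264, 0.964, 0.003], [-0.0, 0.003, -1.0]]
force: [-4.7, 7.2, 3.9]
gripper_width: 0.255
gripper_force: 40.0
```

```bash
python3 -c "
from h import *
s=get_state();print(s['clock'],s['ee_pos'],s['force'],(s['force']@u))
c=camera('top');cv2.imwrite('pics/t3.png',cv2.resize(c['pixels'][200:330,200:400][:,:,::-1],None,fx=4,fy=4,interpolation=2))"
```

```text
9.2 [ 559.64842819 -152.60364129   77.39689026] [-4.68591971  7.19253306  3.89181065] 8.159079248336226
```

View pics/t3.png

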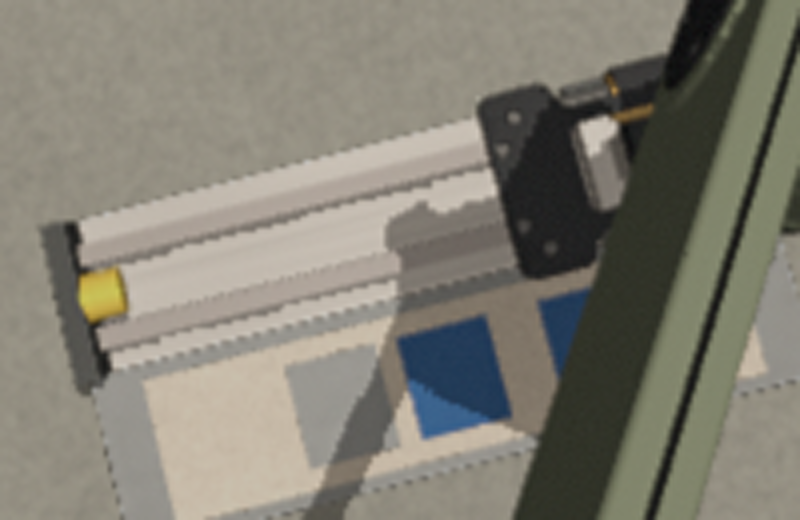

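The top view is blocked by the arm. Force rises about 2 N per mm, so the carriage is against the blue buffer and pressing it in about 3 mm. Next is the slow sweep towards yellow.

Request:
arm_command --motion '[[[0, 0.02, 0], 0, -1], [[0, 0.045, 0], 0, -1], [[0, 0.07, 0], 0, -1], [[0, 0.1, 0], 0, -1], [[0, 0.13, 0], 0, -1], [[0, 0.155, 0], 0, -1], [[0, 0.175, 0], 0, -1], [[0, 0.185, 0], 0, -1]]'

```text
clock: 10.05
ee_pos: [550.5, -118.5, 77.4]
tool_rot: [[-0.965, -0.264, 0.001], [-0.264, 0.965, -0.0], [-0.001, -0.0, -1.0]]
force: [0.9, -0.5, -3.8]
gripper_width: 0.25
gripper_force: 40.0
```

Request:
arm_command --motion '[[[0, 0.005, 0], 0, -1], [[0, 0.01, 0], 0, -1], [[0, 0.015, 0], 0, -1], [[0, 0.02, 0], 0, -1], [[0, 0.025, 0], 0, -1], [[0, 0.03, 0], 0, -1], [[0, 0.035, 0], 0, -1], [[0, 0.04, 0], 0, -1]]'

```text
clock: 10.85
ee_pos: [548.5, -111.1, 77.4]
tool_rot: [[-0.965, -0.264, 0.001], [-0.264, 0.965, 0.0], [-0.001, -0.0, -1.0]]
force: [5.1, -0.7, -5.8]
gripper_width: 0.255
gripper_force: 40.0
```

Request:
arm_command --motion '[[[0, 0.005, 0], 0, -1], [[0, 0.01, 0], 0, -1], [[0, 0.015, 0], 0, -1], [[0, 0.02, 0], 0, -1], [[0, 0.025, 0], 0, -1], [[0, 0.03, 0], 0, -1], [[0, 0.035, 0], 0, -1], [[0, 0.04, 0], 0, -1]]'

```text
clock: 11.65
ee_pos: [546.4, -103.4, 77.5]
tool_rot: [[-0.965, -0.263, 0.001], [-0.263, 0.965, 0.0], [-0.001, -0.0, -1.0]]
force: [5.3, -0.2, -6.8]
gripper_width: 0.252
gripper_force: 40.0
```

Request:
arm_command --motion '[[[0, 0.005, 0], 0, -1], [[0, 0.01, 0], 0, -1], [[0, 0.015, 0], 0, -1], [[0, 0.02, 0], 0, -1], [[0, 0.025, 0], 0, -1], [[0, 0.03, 0], 0, -1], [[0, 0.035, 0], 0, -1], [[0, 0.04, 0], 0, -1]]'

```text
clock: 12.45
ee_pos: [544.7, -96.8, 77.4]
tool_rot: [[-0.965, -0.263, 0.002], [-0.263, 0.965, -0.002], [-0.002, -0.002, -1.0]]
force: [7.4, -3.5, -7.1]
gripper_width: 0.254
gripper_force: 40.0
```

Request:
arm_command --motion '[[[0, 0.005, 0], 0, -1], [[0, 0.01, 0], 0, -1], [[0, 0.015, 0], 0, -1], [[0, 0.02, 0], 0, -1], [[0, 0.025, 0], 0, -1], [[0, 0.03, 0], 0, -1], [[0, 0.035, 0], 0, -1], [[0, 0.04, 0], 0, -1]]'

```text
clock: 13.25
ee_pos: [542.7, -89.6, 77.5]
tool_rot: [[-0.965, -0.263, 0.002], [-0.263, 0.965, -0.002], [-0.002, -0.003, -1.0]]
force: [6.6, -4.2, -8.2]
gripper_width: 0.254
gripper_force: 40.0
```

Request:
arm_command --motion '[[[0, 0.005, 0], 0, -1], [[0, 0.01, 0], 0, -1], [[0, 0.015, 0], 0, -1], [[0, 0.02, 0], 0, -1], [[0, 0.025, 0], 0, -1], [[0, 0.03, 0], 0, -1], [[0, 0.035, 0], 0, -1], [[0, 0.04, 0], 0, -1]]'

```text
clock: 14.05
ee_pos: [540.6, -81.7, 77.5]
tool_rot: [[-0.965, -0.263, 0.002], [-0.263, 0.965, -0.002], [-0.002, -0.003, -1.0]]
force: [6.9, -4.0, -8.2]
gripper_width: 0.253
gripper_force: 40.0
```

Request:
arm_command --motion '[[[-0.001, 0.005, 0], 0, -1], [[-0.002, 0.01, 0.001], 0, -1], [[-0.003, 0.015, 0.002], 0, -1], [[-0.004, 0.02, 0.003], 0, -1], [[-0.004, 0.025, 0.003], 0, -1], [[-0.004, 0.03, 0.003], 0, -1], [[-0.004, 0.035, 0.003], 0, -1], [[-0.004, 0.04, 0.003], 0, -1]]'

```text
clock: 14.85
ee_pos: [538.3, -72.6, 77.4]
tool_rot: [[-0.965, -0.264, 0.0], [-0.264, 0.965, -0.001], [0.0, -0.001, -1.0]]
force: [0.2, -3.5, 1.1]
gripper_width: 0.254
gripper_force: 40.0
```

Request:
arm_command --motion '[[[0, 0.005, 0], 0, -1], [[0, 0.01, 0], 0, -1], [[0, 0.015, 0], 0, -1], [[0, 0.02, 0], 0, -1], [[0, 0.025, 0], 0, -1], [[0, 0.03, 0], 0, -1], [[0, 0.035, 0], 0, -1], [[0, 0.04, 0], 0, -1]]'

```text
clock: 15.65
ee_pos: [536.1, -64.5, 77.4]
tool_rot: [[-0.965, -0.264, -0.0], [-0.264, 0.965, 0.0], [0.0, 0.0, -1.0]]
force: [-1.5, -2.2, 5.6]
gripper_width: 0.253
gripper_force: 40.0
```

Request:
arm_command --motion '[[[0, 0.005, -0.001], 0, -1], [[0, 0.01, -0.002], 0, -1], [[0, 0.015, -0.002], 0, -1], [[0, 0.02, -0.002], 0, -1], [[0, 0.025, -0.002], 0, -1], [[0, 0.03, -0.002], 0, -1], [[0, 0.035, -0.002], 0, -1], [[0, 0.04, -0.002], 0, -1]]'

```text
clock: 16.45
ee_pos: [534.1, -57.0, 77.4]
tool_rot: [[-0.965, -0.264, 0.0], [-0.264, 0.965, 0.0], [-0.0, 0.0, -1.0]]
force: [0.7, -1.4, 5.2]
gripper_width: 0.257
gripper_force: 40.0
```

Request:
arm_command --motion '[[[0, 0.005, 0], 0, -1], [[0, 0.01, 0], 0, -1], [[0, 0.015, 0], 0, -1], [[0, 0.02, 0], 0, -1], [[0, 0.025, 0], 0, -1], [[0, 0.03, 0], 0, -1], [[0, 0.035, 0], 0, -1], [[0, 0.04, 0], 0, -1]]'

```text
clock: 17.25
ee_pos: [532.0, -49.3, 77.4]
tool_rot: [[-0.965, -0.264, 0.0], [-0.264, 0.965, 0.0], [-0.0, -0.0, -1.0]]
force: [-0.3, -1.0, 5.0]
gripper_width: 0.252
gripper_force: 40.0
```

Request:
arm_command --motion '[[[0, 0.005, 0], 0, -1], [[0, 0.01, 0], 0, -1], [[0, 0.015, 0], 0, -1], [[0, 0.02, 0], 0, -1], [[0, 0.025, 0], 0, -1], [[0, 0.03, 0], 0, -1], [[0, 0.035, 0], 0, -1], [[0, 0.04, 0], 0, -1]]'

```text
clock: 18.05
ee_pos: [530.0, -41.5, 77.4]
tool_rot: [[-0.965, -0.264, 0.0], [-0.264, 0.965, 0.0], [-0.0, -0.0, -1.0]]
force: [-0.2, -1.4, 5.3]
gripper_width: 0.253
gripper_force: 40.0
```

Request:
arm_command --motion '[[[0, 0.005, 0], 0, -1], [[0, 0.01, 0], 0, -1], [[0, 0.015, 0], 0, -1], [[0, 0.02, 0], 0, -1], [[0, 0.025, 0], 0, -1], [[0, 0.03, 0], 0, -1], [[0, 0.035, 0], 0, -1], [[0, 0.04, 0], 0, -1]]'

```text
clock: 18.85
ee_pos: [527.9, -33.8, 77.4]
tool_rot: [[-0.965, -0.264, 0.0], [-0.264, 0.965, 0.0], [-0.0, -0.0, -1.0]]
force: [0.8, -1.8, 4.5]
gripper_width: 0.254
gripper_force: 40.0
```

Request:
arm_command --motion '[[[0, 0.005, 0], 0, -1], [[0, 0.01, 0], 0, -1], [[0, 0.015, 0], 0, -1], [[0, 0.02, 0], 0, -1], [[0, 0.025, 0], 0, -1], [[0, 0.03, 0], 0, -1], [[0, 0.035, 0], 0, -1], [[0, 0.04, 0], 0, -1]]'

```text
clock: 19.65
ee_pos: [525.8, -26.1, 77.4]
tool_rot: [[-0.965, -0.264, 0.001], [-0.264, 0.965, 0.0], [-0.001, -0.0, -1.0]]
force: [1.1, -1.3, 5.2]
gripper_width: 0.253
gripper_force: 40.0
```

Request:
arm_command --motion '[[[0, 0.01, 0], 0, -1], [[0, 0.02, 0], 0, -1], [[0, 0.03, 0], 0, -1], [[0, 0.04, 0], 0, -1], [[0, 0.05, 0], 0, -1], [[0, 0.06, 0], 0, -1], [[0, 0.07, 0], 0, -1], [[0, 0.08, 0], 0, -1]]'

```text
clock: 20.45
ee_pos: [521.7, -10.6, 77.4]
tool_rot: [[-0.965, -0.264, 0.001], [-0.264, 0.965, 0.0], [-0.001, -0.0, -1.0]]
force: [3.5, -1.0, 4.7]
gripper_width: 0.253
gripper_force: 40.0
```

Request:
arm_command --motion '[[[0, 0.01, 0], 0, -1], [[0, 0.02, 0], 0, -1], [[0, 0.03, 0], 0, -1], [[0, 0.04, 0], 0, -1], [[0, 0.05, 0], 0, -1], [[0, 0.06, 0], 0, -1], [[0, 0.07, 0], 0, -1], [[0, 0.08, 0], 0, -1]]'

```text
clock: 21.25
ee_pos: [517.5, 4.8, 77.4]
tool_rot: [[-0.965, -0.264, 0.001], [-0.264, 0.965, 0.0], [-0.001, -0.0, -1.0]]
force: [4.9, -0.7, 4.3]
gripper_width: 0.252
gripper_force: 40.0
```

Request:
arm_command --motion '[[[0, 0.01, 0], 0, -1], [[0, 0.02, 0], 0, -1], [[0, 0.03, 0], 0, -1], [[0, 0.04, 0], 0, -1], [[0, 0.05, 0], 0, -1], [[0, 0.06, 0], 0, -1], [[0, 0.07, 0], 0, -1], [[0, 0.08, 0], 0, -1]]'

```text
clock: 22.05
ee_pos: [513.4, 20.3, 77.4]
tool_rot: [[-0.965, -0.264, 0.001], [-0.264, 0.965, 0.0], [-0.001, -0.0, -1.0]]
force: [5.6, -0.3, 3.1]
gripper_width: 0.253
gripper_force: 40.0
```

Request:
arm_command --motion '[[[0, 0.02, 0], 0, -1], [[0, 0.04, 0], 0, -1], [[0, 0.06, 0], 0, -1], [[0, 0.08, 0], 0, -1], [[0, 0.1, 0], 0, -1], [[0, 0.12, 0], 0, -1], [[0, 0.14, 0], 0, -1], [[0, 0.155, 0], 0, -1]]'

```text
clock: 22.85
ee_pos: [505.3, 50.3, 77.4]
tool_rot: [[-0.965, -0.264, 0.001], [-0.264, 0.965, 0.0], [-0.001, -0.0, -1.0]]
force: [5.6, -0.6, 2.5]
gripper_width: 0.254
gripper_force: 40.0
```

Request:
arm_command --motion '[[[-0.001, 0.01, 0], 0, -1], [[-0.002, 0.02, 0], 0, -1], [[-0.002, 0.03, 0], 0, -1], [[-0.002, 0.04, 0], 0, -1], [[-0.002, 0.05, 0], 0, -1], [[-0.002, 0.055, 0], 0, -1], [[-0.002, 0.06, 0], 0, -1], [[-0.002, 0.065, 0], 0, -1]]'

```text
clock: 23.65
ee_pos: [502.1, 62.7, 77.4]
tool_rot: [[-0.965, -0.264, 0.001], [-0.264, 0.965, -0.0], [-0.001, -0.0, -1.0]]
force: [4.5, 0.2, 3.9]
gripper_width: 0.252
gripper_force: 40.0
```

Request:
arm_command --motion '[[[0, 0.004, 0], 0, -1], [[0, 0.008, 0], 0, -1], [[0, 0.012, 0], 0, -1], [[0, 0.012, 0], 0, -1], [[0, 0.012, 0], 0, -1], [[0, 0.012, 0], 0, -1], [[0, 0.012, 0], 0, -1], [[0, 0.012, 0], 0, -1]]'

```text
clock: 24.45
ee_pos: [501.6, 64.6, 77.4]
tool_rot: [[-0.965, -0.263, 0.001], [-0.263, 0.965, -0.001], [-0.001, -0.001, -1.0]]
force: [5.6, -2.0, 4.1]
gripper_width: 0.254
gripper_force: 40.0
```

Request:
arm_command --motion '[[[0, 0.004, 0], 0, -1], [[0, 0.008, 0], 0, -1], [[0, 0.012, 0], 0, -1], [[0, 0.012, 0], 0, -1], [[0, 0.012, 0], 0, -1], [[0, 0.012, 0], 0, -1], [[0, 0.012, 0], 0, -1], [[0, 0.012, 0], 0, -1]]'

```text
clock: 25.25
ee_pos: [501.2, 66.0, 77.4]
tool_rot: [[-0.965, -0.263, 0.001], [-0.263, 0.965, -0.002], [-0.001, -0.002, -1.0]]
force: [6.4, -4.3, 4.0]
gripper_width: 0.252
gripper_force: 40.0
```

Both ends are done, with about 3 mm of press on each. Now back towards the draggy zone near rail y ≈ -43, then a finer sweep.

Request:
arm_command --motion '[[[0, -0.02, 0], 0, -1], [[0, -0.055, 0], 0, -1], [[0, -0.09, 0], 0, -1], [[0, -0.125, 0], 0, -1], [[0, -0.16, 0], 0, -1], [[0, -0.195, 0], 0, -1], [[0, -0.23, 0], 0, -1], [[0, -0.265, 0], 0, -1]]'

```text
clock: 26.05
ee_pos: [514.3, 16.9, 77.4]
tool_rot: [[-0.965, -0.264, -0.0], [-0.264, 0.965, 0.002], [-0.0, 0.002, -1.0]]
force: [3.1, 2.3, 5.5]
gripper_width: 0.255
gripper_force: 40.0
```

Request:
arm_command --motion '[[[0, -0.035, 0], 0, -1], [[0, -0.07, 0], 0, -1], [[0, -0.105, 0], 0, -1], [[0, -0.14, 0], 0, -1], [[0, -0.175, 0], 0, -1], [[0, -0.21, 0], 0, -1], [[0, -0.24, 0], 0, -1], [[0, -0.265, 0], 0, -1]]'

```text
clock: 26.85
ee_pos: [527.9, -34.3, 77.4]
tool_rot: [[-0.965, -0.264, -0.001], [-0.264, 0.965, 0.001], [0.001, 0.002, -1.0]]
force: [3.5, 1.8, 6.6]
gripper_width: 0.252
gripper_force: 40.0
```

Request:
arm_command --motion '[[[0, -0.015, 0], 0, -1], [[0, -0.03, 0], 0, -1], [[0, -0.045, 0], 0, -1], [[0, -0.06, 0], 0, -1], [[0, -0.075, 0], 0, -1], [[0, -0.085, 0], 0, -1], [[0, -0.095, 0], 0, -1], [[0, -0.1, 0], 0, -1]]'

```text
clock: 27.65
ee_pos: [533.0, -53.4, 77.3]
tool_rot: [[-0.965, -0.264, -0.001], [-0.264, 0.965, 0.001], [0.001, 0.002, -1.0]]
force: [0.8, 2.1, 7.3]
gripper_width: 0.256
gripper_force: 40.0
```

Request:
arm_command --motion '[[[0, -0.005, 0], 0, -1], [[0, -0.01, 0], 0, -1], [[0, -0.015, 0], 0, -1], [[0, -0.02, 0], 0, -1], [[0, -0.025, 0], 0, -1], [[0, -0.03, 0], 0, -1], [[0, -0.035, 0], 0, -1], [[0, -0.04, 0], 0, -1]]'

```text
clock: 28.45
ee_pos: [535.1, -61.0, 77.4]
tool_rot: [[-0.965, -0.264, -0.001], [-0.264, 0.965, 0.001], [0.001, 0.002, -1.0]]
force: [2.1, 2.7, 6.4]
gripper_width: 0.251
gripper_force: 40.0
```

Request:
arm_command --motion '[[[0, -0.003, 0], 0, -1], [[0, -0.006, 0], 0, -1], [[0, -0.009, 0], 0, -1], [[0, -0.012, 0], 0, -1], [[0, -0.015, 0], 0, -1], [[0, -0.018, 0], 0, -1], [[0, -0.021, 0], 0, -1], [[0, -0.024, 0], 0, -1]]'

```text
clock: 29.25
ee_pos: [536.3, -65.7, 77.4]
tool_rot: [[-0.965, -0.264, -0.001], [-0.264, 0.965, 0.001], [0.001, 0.002, -1.0]]
force: [2.0, 1.7, 6.9]
gripper_width: 0.255
gripper_force: 40.0
```

Request:
arm_command --motion '[[[0, -0.003, 0], 0, -1], [[0, -0.006, 0], 0, -1], [[0, -0.009, 0], 0, -1], [[0, -0.012, 0], 0, -1], [[0, -0.015, 0], 0, -1], [[0, -0.018, 0], 0, -1], [[0, -0.021, 0], 0, -1], [[0, -0.024, 0], 0, -1]]'

```text
clock: 30.05
ee_pos: [537.4, -69.6, 77.4]
tool_rot: [[-0.965, -0.264, -0.002], [-0.264, 0.965, 0.003], [0.001, 0.003, -1.0]]
force: [0.9, 5.1, 7.3]
gripper_width: 0.251
gripper_force: 40.0
```

Request:
arm_command --motion '[[[0, -0.003, 0], 0, -1], [[0, -0.006, 0], 0, -1], [[0, -0.009, 0], 0, -1], [[0, -0.012, 0], 0, -1], [[0, -0.015, 0], 0, -1], [[0, -0.018, 0], 0, -1], [[0, -0.021, 0], 0, -1], [[0, -0.024, 0], 0, -1]]'

```text
clock: 30.85
ee_pos: [538.4, -73.5, 77.4]
tool_rot: [[-0.965, -0.264, -0.002], [-0.264, 0.965, 0.004], [0.001, 0.004, -1.0]]
force: [0.8, 5.8, 8.9]
gripper_width: 0.252
gripper_force: 40.0
```

Request:
arm_command --motion '[[[0, -0.003, 0], 0, -1], [[0, -0.006, 0], 0, -1], [[0, -0.009, 0], 0, -1], [[0, -0.012, 0], 0, -1], [[0, -0.015, 0], 0, -1], [[0, -0.018, 0], 0, -1], [[0, -0.021, 0], 0, -1], [[0, -0.024, 0], 0, -1]]'

```text
clock: 31.65
ee_pos: [539.6, -77.8, 77.4]
tool_rot: [[-0.964, -0.264, -0.003], [-0.264, 0.964, 0.004], [0.001, 0.005, -1.0]]
force: [0.3, 7.0, 9.2]
gripper_width: 0.257
gripper_force: 40.0
```

Request:
arm_command --motion '[[[0, -0.003, 0], 0, -1], [[0, -0.006, 0], 0, -1], [[0, -0.009, 0], 0, -1], [[0, -0.012, 0], 0, -1], [[0, -0.015, 0], 0, -1], [[0, -0.018, 0], 0, -1], [[0, -0.021, 0], 0, -1], [[0, -0.024, 0], 0, -1]]'

```text
clock: 32.45
ee_pos: [540.8, -82.5, 77.4]
tool_rot: [[-0.964, -0.264, -0.003], [-0.264, 0.964, 0.004], [0.002, 0.005, -1.0]]
force: [0.2, 6.0, 9.7]
gripper_width: 0.25
gripper_force: 40.0
```

Request:
arm_command --motion '[[[0, -0.003, 0], 0, -1], [[0, -0.006, 0], 0, -1], [[0, -0.009, 0], 0, -1], [[0, -0.012, 0], 0, -1], [[0, -0.015, 0], 0, -1], [[0, -0.018, 0], 0, -1], [[0, -0.021, 0], 0, -1], [[0, -0.024, 0], 0, -1]]'

```text
clock: 33.25
ee_pos: [542.1, -87.4, 77.4]
tool_rot: [[-0.964, -0.264, -0.003], [-0.264, 0.964, 0.004], [0.002, 0.004, -1.0]]
force: [0.1, 6.0, 9.1]
gripper_width: 0.251
gripper_force: 40.0
```

Request:
arm_command --motion '[[[0, -0.003, 0], 0, -1], [[0, -0.006, 0], 0, -1], [[0, -0.009, 0], 0, -1], [[0, -0.012, 0], 0, -1], [[0, -0.015, 0], 0, -1], [[0, -0.018, 0], 0, -1], [[0, -0.021, 0], 0, -1], [[0, -0.024, 0], 0, -1]]'

```text
clock: 34.05
ee_pos: [543.5, -92.4, 77.4]
tool_rot: [[-0.965, -0.264, -0.002], [-0.264, 0.964, 0.003], [0.002, 0.004, -1.0]]
force: [0.9, 4.7, 8.4]
gripper_width: 0.252
gripper_force: 40.0
```

Request:
arm_command --motion '[[[0, -0.003, 0], 0, -1], [[0, -0.006, 0], 0, -1], [[0, -0.009, 0], 0, -1], [[0, -0.012, 0], 0, -1], [[0, -0.015, 0], 0, -1], [[0, -0.018, 0], 0, -1], [[0, -0.021, 0], 0, -1], [[0, -0.024, 0], 0, -1]]'

```text
clock: 34.85
ee_pos: [544.8, -97.5, 77.4]
tool_rot: [[-0.965, -0.264, -0.002], [-0.264, 0.965, 0.002], [0.002, 0.003, -1.0]]
force: [0.8, 2.3, 7.7]
gripper_width: 0.256
gripper_force: 40.0
```

Request:
arm_command --motion '[[[0, -0.003, 0], 0, -1], [[0, -0.006, 0], 0, -1], [[0, -0.009, 0], 0, -1], [[0, -0.012, 0], 0, -1], [[0, -0.015, 0], 0, -1], [[0, -0.018, 0], 0, -1], [[0, -0.021, 0], 0, -1], [[0, -0.024, 0], 0, -1]]'

```text
clock: 35.65
ee_pos: [546.2, -102.6, 77.4]
tool_rot: [[-0.965, -0.264, -0.002], [-0.264, 0.965, 0.002], [0.002, 0.002, -1.0]]
force: [1.0, 0.9, 7.0]
gripper_width: 0.251
gripper_force: 40.0
```

Request:
arm_command --motion '[[[0, -0.003, 0], 0, -1], [[0, -0.006, 0], 0, -1], [[0, -0.009, 0], 0, -1], [[0, -0.012, 0], 0, -1], [[0, -0.015, 0], 0, -1], [[0, -0.018, 0], 0, -1], [[0, -0.021, 0], 0, -1], [[0, -0.024, 0], 0, -1]]'

```text
clock: 36.45
ee_pos: [547.5, -107.3, 77.4]
tool_rot: [[-0.965, -0.264, -0.002], [-0.264, 0.965, 0.002], [0.002, 0.002, -1.0]]
force: [1.2, 2.6, 8.0]
gripper_width: 0.252
gripper_force: 40.0
```

Request:
arm_command --motion '[[[0, 0.015, -0.001], 0, -1], [[0, 0.03, -0.002], 0, -1], [[0, 0.05, -0.003], 0, -1], [[0, 0.07, -0.003], 0, -1], [[0, 0.09, -0.003], 0, -1], [[0, 0.11, -0.003], 0, -1], [[0, 0.125, -0.003], 0, -1], [[0, 0.125, -0.003], 0, -1]]'

```text
clock: 37.25
ee_pos: [541.2, -83.9, 77.4]
tool_rot: [[-0.965, -0.264, -0.001], [-0.264, 0.965, 0.0], [0.001, 0.001, -1.0]]
force: [3.3, -0.5, 2.6]
gripper_width: 0.251
gripper_force: 40.0
```

Request:
arm_command --motion '[[[0, 0, 0], 0, -1], [[0, 0, 0], 0, -0.5], [[0, 0, 0], 0, -0.4], [[0, 0, 0], 0, -0.2], [[0, 0, 0], 0, 0], [[0, 0, 0], 0, 0.2], [[0, 0, 0], 0, 0.2], [[0, 0, 0], 0, 0.2]]'

```text
clock: 38.05
ee_pos: [541.7, -84.1, 77.7]
tool_rot: [[-0.965, -0.264, -0.0], [-0.264, 0.965, 0.0], [0.0, 0.0, -1.0]]
force: [0.8, 1.1, 0.1]
gripper_width: 0.598
gripper_force: 0.0
```

Request:
arm_command --motion '[[[0, 0, -0.05], 0, 0.2], [[0, 0, -0.15], 0, 0.2], [[0, 0, -0.3], 0, 0.2], [[0, 0, -0.45], 0, 0.2], [[0, 0, -0.6], 0, 0.2], [[0, 0, -0.7], 0, 0.2], [[0, 0, -0.7], 0, 0.2], [[0, 0, -0.7], 0, 0.2]]'

```text
clock: 38.85
ee_pos: [541.9, -84.2, 218.2]
tool_rot: [[-0.965, -0.264, 0.001], [-0.264, 0.965, -0.0], [-0.001, -0.001, -1.0]]
force: [0.6, -0.6, -0.6]
gripper_width: 0.599
gripper_force: 0.0
```

```bash
python3 -c "
from h import *
s=get_state();print(s['clock'],s['ee_pos'],s['force'],s['gripper_width'])
c=camera('wrist');T=np.eye(4);T[:3,:3]=s['tool_rot'];T[:3,3]=s['ee_pos'];M=T@c['T_tool_cam']
cv2.imwrite('pics/w4.png',c['pixels'][:,:,::-1]);np.savez('w4.npz',M=M,K=c['camera_matrix'])"
```

```text
38.85 [541.88039525 -84.18222999 218.18948091] [ 0.64791103 -0.55530095 -0.56441907] 0.5989160676588717
```

View pics/w4.png

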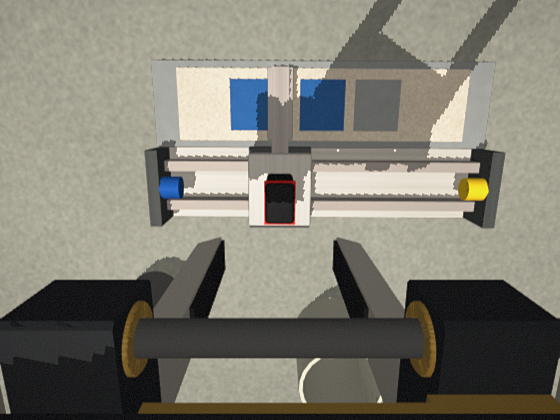

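The wrist view shows the carriage at col 280 between the buffer faces at 183 and 459. That puts it at rail y ≈ -42 mm, which matches the middle of the drag in both directions, and the robot is clear of it.

```bash
python3 -c "
from plant import *
print(sign_off())"
```

```text
the job is handed in; nothing more can be done
None
```

I ran the carriage against the blue buffer and then the yellow one, pressing each in about 3 mm, then released it at rail y ≈ -42 mm in the middle of the draggy stretch and handed the job in; sign-off returned no verdict, and the peak drag I felt was about 6 N rather than the 11 N or so described.

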